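# Tip a spent cell from its boat into the slotted safety box

### The arm

A 6-joint arm with a two-finger parallel gripper is mounted at the origin on the work surface. World frame = base frame: x ahead of the robot, y to its left, z up, the work surface at z = 0. Lengths are in m, angles in rad, forces in N, time in s.
With the tool pointing down it reaches from about 0.35 to 0.775 m from the base axis. Payload 5.5 kg.
Tool frame: the origin (TCP) lies at the very end of the fingers, on their centre line; the grasp point (between the pads) lies behind it (env.hold_point_z is the z of the grasp point in the tool frame, in m); z points along the fingers, y is the line along which they close (so a half turn about z gives the same grasp; the last joint's range is limited). The gripper opens to 85 mm and grips with 20 to 120 N. Pads are 22 mm wide; open, the fingers measure 114 mm over their backs; the gripper's body (76 mm by 85 mm) begins 54 mm behind the grasp point. The pads swing forward as they close: fully open they stand 13 mm farther back than shut.
Start: joints at [1.089, 0.313, 0.046, 1.304, 0, 1.431], TCP at [0.193, 0.542, 0.199] pointing down, gripper open.
Joint ranges: [-2.76, 2.76], [-0.86, 1.69], [-1.03, 1.26], [-2.2, 2.34], [-1.47, 1.5], [-3.14, 3.14]. Speed limits (rad/s): [2.57, 2.57, 3.14, 3.14, 3.14, 3.14].

### API

Orientations are given as a unit quaternion [w, x, y, z].
In Python, from workcell import env gives the robot as it stands.
- The arm moves only by the tool arm_command, never from a script. Its argument "rows" is a list of rows, each an object with "delta_pos": the shift along the tool's x, y, z scaled (see below), a list of three; "rot": the turn, a rotation vector about the tool's x, y, z scaled (see below), a list of three; "fingers": the closure, from 0 (fully open) to 1 (shut). A call has 1 to 20 rows; each row shifts and turns the commanded pose from where the row before left it, along the tool's axes as they then stand; what a row does not reach is not made up. The controller multiplies each number of a shift by 0.02 m and each number of a turn by 360 degrees. A row lasts 1/10 s, in which the tool goes at most 50 mm and 8.59 degrees, less where a joint would pass 70% of its speed; a pose out of reach is approached as far as the arm can. A call with a number of a shift or a turn outside -1 to 1 is refused whole. A call with a gripper value outside its range is refused whole. The fingers move at their own pace and stop on an object; "squeeze" is the grip in N (left out, the last holds). Time passes only in rows, so rows that do not move let the fingers close. It gives the time, the measured TCP pose, the force and the opening at its end, in the units of the state.
- env.get_state(): the state, without advancing time (a new reading comes with each control period).
- env.read_camera(name): name is "scene" or "top" or "wrist"; returns (picture, depth): 420x560x3 uint8, blue, green, red; 420x560 float32, m along the optical axis (not along the pixel's ray), 0 where there is no reading.
- env.get_calibration(name): a dict with "mtx" (3x3 intrinsics, pixels), "distortion" ([k1, k2, p1, p2, k3] as OpenCV has them; the pictures are not rectified), "R" (3x3) and "t" (3): a world point X has camera coordinates R X + t. Camera axes: x right, y down, z forward; pixel columns grow to the right and rows downward; lengths in m; the calibration is good to about 2 mm. A picture is of the moment at which its call begins: read the wrist's pose just before it. get_calibration takes no time and is no camera call; for the wrist camera it gives the pose at the moment of the call.
- env.hand_in(): hands the job in, once; it reports no verdict.
The state is a dict: "clock": time; "joint_pos": joint angles; "qvel": joint speeds; "tau": joint torques, N m; "tcp_pos": TCP position; "orientation": TCP orientation; "wrist_force": force on the tool from outside, world axes, zero at the start; "ft_torque": the same for the moment, N m; "finger_gap": finger opening in m.
Only numpy, scipy, OpenCV 4.12 (cv2) and the standard library are available. Lean on these libraries where they do the work, as an engineer would, in place of code of your own. Each camera call takes 0.05 s, during which the arm holds its last target. There are 200 camera calls.

### The job

The narrow white boat on the blue mat carries a spent battery cell: keeping it upright, lower it through the slot in the cover of the grey safety box until its tray is well below the cover, then tip it endways inside so that the cell rolls out into the box. Straighten it, lift it out and stand it upright on the blue mat again and let go. Neither the boat nor the gripper may touch the cover plate at any time, and the empty wide boat is not the one to use.

Things in the scene. Friction and masses are not known exactly. Their poses are not given: they have to be found in the camera images.
- boat_grip (a point): Centre of the handle grip of the narrow white boat (130 g): block 24 mm along the boat (x), 12 across (y), 40 high; pinch it across y. z up the handle. On the boat's centre line, 145 mm above its flat underside. Tray 82 x 33 mm, 26 high, both ends alike, open; over it a bail 33 mm wide, 53 mm above the underside, then a stem 14 x 8 mm. Bystander: an empty boat 64 mm wide, on either side of it.
- cell_center (a point): Centre of the spent cell: dark metal cylinder, 14.5 mm diameter, 25 mm long, 12 g, lying crosswise in the middle of the narrow boat's tray, its centre 12 mm above the boat's underside. The tray's floor rises at 20 degrees to both ends, so the cell rolls out over the lower end once the boat is tipped endways by more than about 25 degrees; 45 degrees empties it quickly.
- cover: Steel cover, 234 (x) x 154 mm (y), 3 thick, top 140 mm above the table, fixed on the grey box. Origin: slot centre at its top face; slot 170 mm (x) x 58 mm (y), z up. Box hollow, floor 137 mm below the top, inside 224 x 144 mm. With the boat along x and its underside 90 mm below the top, tipping it 45 degrees about the slot's centre (axis y, at the top face) stays clear of edges, walls and floor.
- mat: Blue work mat (fixed), 360 mm (x) by 380 mm (y), 4 mm thick; the origin is the centre of its underside, on the table; z up. The two boats stand on it side by side along y, about 180 mm apart; a phone lies on its part nearer the robot. The place the boat was taken from stays free to put it back.
Things that resemble listed ones, but are neither listed nor needed, are in the scene too. Leave any red look-alike of the part that bears boat_grip alone.

How it is judged:
On the way, in this order (a step that is already met when the one before it is completed fails the run):
1. the boat, upright and with the cell still in it, has been lowered through the slot until its tray is below the cover (x of boat_grip in the frame of cover between -0.12 and 0.12 m and y of boat_grip in the frame of cover between -0.035 and 0.035 m and angle between boat_grip's own z axis and vertical below 0.26 rad and z of boat_grip in the frame of cover below 0.115 m and distance between cell_center and boat_grip below 0.145 m), for 0.1 s.
2. the cell has rolled out of the tipped boat and lies in the box while the boat's tray is still inside (x of cell_center in the frame of cover between -0.112 and 0.112 m and y of cell_center in the frame of cover between -0.072 and 0.072 m and z of cell_center in the frame of cover below -0.1 m and x of boat_grip in the frame of cover between -0.12 and 0.12 m and y of boat_grip in the frame of cover between -0.035 and 0.035 m and distance between cell_center and boat_grip above 0.15 m and z of boat_grip in the frame of cover below 0.115 m), for 0.05 s.
At the end, for the whole second after the job is handed in: The cell lies inside the safety box (more than 100 mm below the cover's top) and the narrow boat stands at rest on the blue mat, upright within 10 degrees, its centre within the mat's edges, flat on the mat's surface and not on top of something (x of cell_center in the frame of cover between -0.112 and 0.112 m and y of cell_center in the frame of cover between -0.072 and 0.072 m and z of cell_center in the frame of cover below -0.1 m and angle between boat_grip's own z axis and vertical below 0.17 rad and x of boat_grip in the frame of mat between -0.18 and 0.18 m and y of boat_grip in the frame of mat between -0.19 and 0.19 m and z of boat_grip in the frame of mat between 0.139 and 0.157 m and linear speed of boat below 0.02 m/s); the robot touches nothing.
It fails at once if the boat touches the cover plate (contact force between boat and cover above 0.5 N).
It fails at once if the gripper or arm touches the cover plate (contact force between any of the fingers, the arm and cover above 0.5 N).
It also fails if it takes over 61 s, if anything falls off the work surface, if the arm or the gripper's body presses on something with over 40 N, if the wrist force passes 120 N, or if a joint passes its speed limit or range.

## Working session

There is one attempt and no reset: what is moved stays moved. The work goes in short steps, Python scripts to look and compute and a tool call to move; the robot and the scene stay as the last step left them, time stands still between calls to the robot, and variables do not carry over. Pictures are saved under pics/ and viewed, on a budget of 10 in all, crops included, one or two more only if the job needs it, and the job is handed in when it is done.

Besides the shell and the picture viewer there is one more tool, called by a JSON object that holds its "name" and its "arguments", one argument or row to a line. arm_command: Moves the arm, as the interface text tells. Shifts and turns lie within -1 to 1; 1 stands for 0.02 m of shift or 360 degrees of turn. Its arguments: {"type":"object","properties":{"rows":{"type":"array","items":{"type":"object","properties":{"delta_pos":{"type":"array","items":{"type":"number","minimum":-1,"maximum":1}},"rot":{"type":"array","items":{"type":"number","minimum":-1,"maximum":1}},"fingers":{"type":"number"}}}},"squeeze":{"type":"number"}},"required":["rows"]}

```bash
mkdir -p pics; ls
python3 - <<'E'
from workcell import env
import cv2,numpy as np
s=env.get_state(); print(s['clock'],s['tcp_pos'],s['orientation'],s['finger_gap'],env.hold_point_z)
for n in ("scene","top"):
    p,d=env.read_camera(n); cv2.imwrite(f'pics/{n}0.png',p); np.savez(f'{n}0.npz',p=p,d=d,**env.get_calibration(n))
    c=env.get_calibration(n); print(n,c['mtx'],c['R'],c['t'],c['distortion'])
E
```

```text
pics
0.0 [0.1924792 0.5412305 0.1975973] [-2.81126169e-04  1.70076064e-01  9.85430516e-01 -8.66966412e-04] 0.08551207200271893 -0.0187
scene [[452.44790537   0.         278.17841296]
 [  0.         452.44790537 207.08671546]
 [  0.           0.           1.        ]] [[ 0.85585153  0.51690586 -0.01806896]
 [ 0.35560434 -0.61343084 -0.70515825]
 [-0.37558449  0.59708537 -0.70881969]] [-0.50704662 -0.13006939  1.15636607] [-0.01402304  0.          0.          0.          0.        ]
top [[416.37417804   0.         277.52056357]
 [  0.         416.37417804 209.81983517]
 [  0.           0.           1.        ]] [[-0.01824591 -0.99973321 -0.01416285]
 [-0.99676151  0.01929759 -0.07806468]
 [ 0.07831716  0.01269262 -0.99684769]] [0.0068345  0.61843222 1.03418246] [-0.01493093  0.          0.          0.          0.        ]
```

View pics/scene0.png

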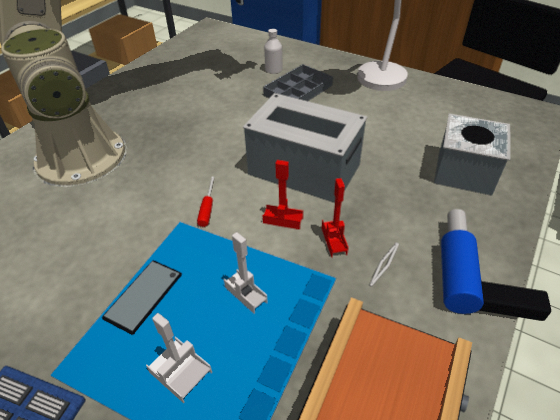

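View pics/top0.png

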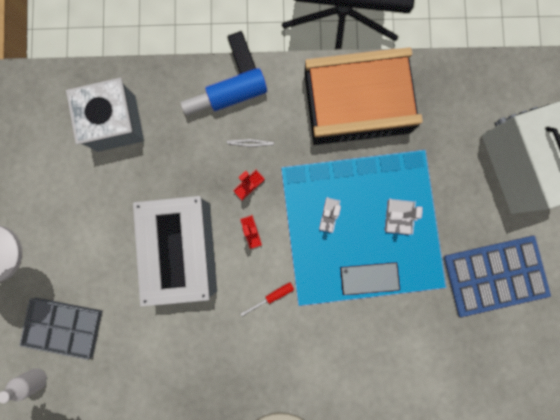

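Scene view: the narrow boat stands at about (245,275) and the wide one at (180,365). The box slot is at about (305,122), and there are two red look-alikes. Top view: the narrow boat is at (330,215), the slot at (172,250) and the mat around (362,228).

```bash
cat > h.py <<'E'
import cv2,numpy as np
def load(n,k=0):
    return dict(np.load(f'{n}{k}.npz'))
def ray(c,uv):
    q=cv2.undistortPoints(np.float64(uv).reshape(-1,1,2),c['mtx'],c['distortion']).reshape(-1,2)
    d=np.c_[q,np.ones(len(q))]@c['R']; return -c['R'].T@c['t'],d
def onz(c,uv,z):
    o,d=ray(c,uv); return o+d*((z-o[2])/d[:,2])[:,None]
def cloud(c):
    v,u=np.mgrid[:420,:560]; o,d=ray(c,np.c_[u.ravel(),v.ravel()])
    P=o+d*c['d'].ravel()[:,None]; P[c['d'].ravel()==0]=np.nan
    return P.reshape(420,560,3)
def rect(P):
    (c,(w,h),a)=cv2.minAreaRect(np.float32(P[:,:2]*1000)); 
    b=cv2.boxPoints((c,(w,h),a)); e=[b[1]-b[0],b[2]-b[1]]; e=max(e,key=np.linalg.norm)
    return np.array(c)/1000,sorted((w,h)),(np.degrees(np.arctan2(e[1],e[0]))+90)%180-90
E
python3 - <<'E'
from h import *
for n in('top','scene'):
    c=load(n); P=cloud(c); hsv=cv2.cvtColor(c['p'],cv2.COLOR_BGR2HSV)
    blue=cv2.inRange(hsv,(92,150,80),(112,255,255)); 
    k,l,st,ce=cv2.connectedComponentsWithStats(blue); i=1+np.argmax(st[1:,4])
    m=l==i; print(n,'mat z',np.nanmedian(P[m][:,2])); v,u=np.nonzero(m)
    print(' mat',rect(onz(c,np.c_[u,v],.004)))
    hull=cv2.fillConvexPoly(np.zeros((420,560),np.uint8),cv2.convexHull(np.c_[u,v].astype(np.int32)),1)
    w=((hsv[...,1]<60)&(hsv[...,2]>110)&(P[...,2]>.015)&(hull>0)).astype(np.uint8)
    k,l,st,ce=cv2.connectedComponentsWithStats(w)
    for j in range(1,k):
        if st[j,4]<60: continue
        Q=P[l==j]; print(' white',ce[j],st[j,4],'zmax',np.nanpercentile(Q[:,2],[50,90,98]))
        t=Q[Q[:,2]>.155]; lo=Q[(Q[:,2]<.04)]
        if len(t): print('   top pts',len(t),t.mean(0)) 
        if len(lo)>5: print('   tray',len(lo),rect(lo))
    # box cover/slot
    cov=(np.abs(P[...,2]-.14)<.012)&(hsv[...,1]<50)&(P[...,1]>.12)
    k,l,st,ce=cv2.connectedComponentsWithStats(cov.astype(np.uint8)); i=1+np.argmax(st[1:,4])
    m=(l==i).astype(np.uint8); v,u=np.nonzero(m); print(' cover',ce[i],rect(onz(c,np.c_[u,v],.14)),np.nanmedian(P[m>0][:,2]))
    cs,h=cv2.findContours(m,cv2.RETR_CCOMP,cv2.CHAIN_APPROX_NONE)
    hs=[x for x,hh in zip(cs,h[0]) if hh[3]>=0]; x=max(hs,key=cv2.contourArea)
    print(' slot',rect(onz(c,x.reshape(-1,2),.14)))
E
```

```text
top mat z 0.0037498036986352012
 mat (array([ 0.57238196, -0.22256821]), [355.6682434082031, 375.8539123535156], np.float32(-84.03528))
 white [329.8        214.07777778] 360 zmax [0.02262815 0.16813091 0.17019617]
   top pts 64 [ 0.60409512 -0.13466365  0.16774885]
   tray 233 (array([ 0.60439087, -0.13545695]), [33.14426803588867, 80.83171081542969], np.float32(-14.227097))
 white [402.00301659 215.55354449] 663 zmax [0.02178688 0.16118302 0.16952737]
   top pts 73 [ 0.59674392 -0.31418293  0.1668505 ]
   tray 449 (array([ 0.59687433, -0.31465582]), [64.05353546142578, 81.42838287353516], np.float32(-7.000534))
 cover [170.19369716 250.7159877 ] (array([0.52309088, 0.23787837]), [155.11488342285156, 234.38528442382812], np.float32(4.436783)) 0.14010183067975562
 slot (array([0.52316003, 0.23766003]), [61.79280090332031, 174.10581970214844], np.float32(4.3632355))
scene mat z 0.0051680548609248644
 mat (array([ 0.57114221, -0.22233307]), [360.0848083496094, 379.71759033203125], np.float32(-84.14562))
 white [240.64738292 271.80440771] 363 zmax [0.05856438 0.14767317 0.16153629]
   top pts 19 [ 0.61413356 -0.14150822  0.1605622 ]
   tray 98 (array([ 0.57963464, -0.12993388]), [32.56241226196289, 33.207401275634766], np.float32(76.41797))
 white [255.49315068 298.1826484 ] 219 zmax [0.02182279 0.03113216 0.03450689]
   tray 218 (array([ 0.62563898, -0.14150078]), [33.19575119018555, 37.4219856262207], np.float32(-14.850388))
 white [177.08233732 360.15936255] 1506 zmax [0.03110092 0.16146562 0.17089065]
   top pts 174 [ 0.59870388 -0.31608702  0.16789083]
   tray 806 (array([ 0.5953291 , -0.31500055]), [64.78742218017578, 82.40496063232422], np.float32(-6.830269))
 cover [306.34915439 126.07828696] (array([0.52379248, 0.23209383]), [168.8843994140625, 237.81829833984375], np.float32(4.6227264)) 0.14093285866677685
 slot (array([0.52299268, 0.23640549]), [63.48613739013672, 172.1088409423828], np.float32(4.344818))
```

Both views agree. The boat grip is at (0.604, -0.135) with yaw -14.2°, the slot centre at (0.523, 0.237) with yaw 4.4°, and sizes and heights match the ones given. I'll raise the tool, turn it and travel.

{"name": "arm_command", "arguments": {
  "rows": [
    {"delta_pos": [0,0,-0.95],"rot": [0,0,-0.015],"fingers": 0},
    {"delta_pos": [0,0,-0.95],"rot": [0,0,0],"fingers": 0},
    {"delta_pos": [0,0,-0.95],"rot": [0,0,0],"fingers": 0},
    {"delta_pos": [0,0,-0.95],"rot": [0,0,0],"fingers": 0},
    {"delta_pos": [0,0,-0.95],"rot": [0,0,0],"fingers": 0},
    {"delta_pos": [-0.9,-0.88,-0.5],"rot": [0,0,0],"fingers": 0},
    {"delta_pos": [-0.9,-0.88,-0.5],"rot": [0,0,0],"fingers": 0},
    {"delta_pos": [-0.9,-0.88,0],"rot": [0,0,0],"fingers": 0},
    {"delta_pos": [-0.9,-0.88,0],"rot": [0,0,0],"fingers": 0},
    {"delta_pos": [-0.9,-0.88,0],"rot": [0,0,0],"fingers": 0},
    {"delta_pos": [-0.9,-0.88,0],"rot": [0,0,0],"fingers": 0},
    {"delta_pos": [-0.9,-0.88,0],"rot": [0,0,0],"fingers": 0},
    {"delta_pos": [-0.9,-0.88,0],"rot": [0,0,0],"fingers": 0},
    {"delta_pos": [-0.9,-0.88,0],"rot": [0,0,0],"fingers": 0},
    {"delta_pos": [-0.9,-0.88,0],"rot": [0,0,0],"fingers": 0},
    {"delta_pos": [-0.9,-0.88,0],"rot": [0,0,0],"fingers": 0},
    {"delta_pos": [-0.9,-0.88,0],"rot": [0,0,0],"fingers": 0},
    {"delta_pos": [-0.9,-0.88,0],"rot": [0,0,0],"fingers": 0},
    {"delta_pos": [-0.9,-0.88,0],"rot": [0,0,0],"fingers": 0},
    {"delta_pos": [-0.9,-0.88,0],"rot": [0,0,0],"fingers": 0}
  ]
}}

```text
clock: 2.1
tcp_pos: [0.39, 0.2186, 0.3132]
orientation: [-0.0, 0.123, 0.992, -0.0]
wrist_force: [0.5, 0.8, -0.1]
finger_gap: 0.0856
```

```bash
cat > go.py <<'E'
# go.py x y z az(deg of tool x): remaining shift in tool axes (units of rows) after an own-z turn
import sys,numpy as np
from workcell import env
from scipy.spatial.transform import Rotation as R
s=env.get_state(); q=s['orientation']; r=R.from_quat([*q[1:],q[0]]); M=r.as_matrix()
az=np.degrees(np.arctan2(M[1,0],M[0,0])); g=np.array(sys.argv[1:4],float); ga=float(sys.argv[4])
T=R.from_euler('z',ga,degrees=True).as_matrix()@np.diag([1,-1,-1])
print('t',s['clock'],'p',s['tcp_pos'].round(4),'az',az.round(2),'tilt',np.degrees(np.arccos(-M[2,2])).round(2),'F',np.round(s['wrist_force'],1),'gap',round(s['finger_gap'],4),'q',np.round(s['joint_pos'],2))
print('turn then shift:',((r.inv()*R.from_matrix(T)).as_rotvec()/(2*np.pi)).round(4),(T.T@(g-s['tcp_pos'])/.02).round(3),' shift in present axes',(M.T@(g-s['tcp_pos'])/.02).round(3))
E
python3 go.py .604 -.135 .33 165.8
```

```text
t 2.1 p [0.39   0.2186 0.3132] az 165.82 tilt 0.04 F [ 0.5  0.8 -0.1] gap 0.0856 q [0.33 0.06 0.01 1.52 0.   0.58]
turn then shift: [-0.     -0.0001  0.    ] [-14.711 -14.517  -0.842]  shift in present axes [-14.706 -14.522  -0.847]
```

{"name": "arm_command", "arguments": {
  "rows": [
    {"delta_pos": [-0.92,-0.907,0],"rot": [0,0,0],"fingers": 0},
    {"delta_pos": [-0.92,-0.907,0],"rot": [0,0,0],"fingers": 0},
    {"delta_pos": [-0.92,-0.907,0],"rot": [0,0,0],"fingers": 0},
    {"delta_pos": [-0.92,-0.907,0],"rot": [0,0,0],"fingers": 0},
    {"delta_pos": [-0.92,-0.907,0],"rot": [0,0,0],"fingers": 0},
    {"delta_pos": [-0.92,-0.907,0],"rot": [0,0,0],"fingers": 0},
    {"delta_pos": [-0.92,-0.907,0],"rot": [0,0,0],"fingers": 0},
    {"delta_pos": [-0.92,-0.907,0],"rot": [0,0,0],"fingers": 0},
    {"delta_pos": [-0.92,-0.907,0],"rot": [0,0,0],"fingers": 0},
    {"delta_pos": [-0.92,-0.907,0],"rot": [0,0,0],"fingers": 0},
    {"delta_pos": [-0.92,-0.907,0],"rot": [0,0,0],"fingers": 0},
    {"delta_pos": [-0.92,-0.907,0],"rot": [0,0,0],"fingers": 0},
    {"delta_pos": [-0.92,-0.907,0],"rot": [0,0,0],"fingers": 0},
    {"delta_pos": [-0.92,-0.907,0],"rot": [0,0,0],"fingers": 0},
    {"delta_pos": [-0.92,-0.907,0],"rot": [0,0,0],"fingers": 0},
    {"delta_pos": [-0.92,-0.907,0],"rot": [0,0,0],"fingers": 0},
    {"delta_pos": [0,0,0],"rot": [0,0,0],"fingers": 0},
    {"delta_pos": [0,0,0],"rot": [0,0,0],"fingers": 0}
  ]
}}

```text
clock: 3.9
tcp_pos: [0.6039, -0.1341, 0.3124]
orientation: [-0.001, 0.124, 0.992, 0.0]
wrist_force: [-0.5, -0.3, -0.4]
finger_gap: 0.0857
```

```bash
python3 go.py .604 -.135 .130 165.8
python3 - <<'E'
from workcell import env
import cv2
p,d=env.read_camera('wrist'); cv2.imwrite('pics/w1.png',p)
E
```

```text
t 3.9 p [ 0.6039 -0.1341  0.3124] az 165.76 tilt 0.12 F [-0.5 -0.3 -0.4] gap 0.0857 q [-0.35  0.41  0.47  1.63  0.   -0.1 ]
turn then shift: [ 0.0001 -0.0003 -0.0001] [-0.016 -0.04   9.12 ]  shift in present axes [-0.035 -0.045  9.12 ]
```

View pics/w1.png

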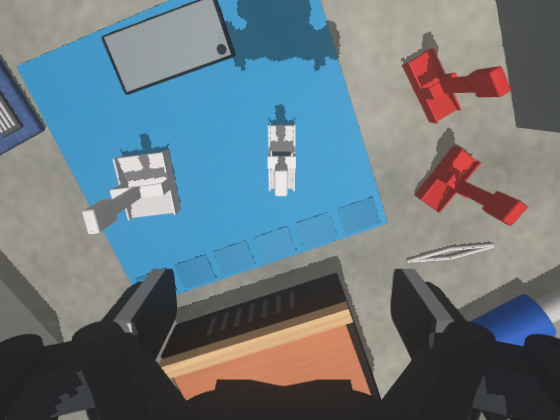

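The wrist view shows the narrow boat at (282,160), lined up with the image and centred between the fingers at columns 175–395, with the dark cell in its tray. I'll descend and grip.

{"name": "arm_command", "arguments": {
  "rows": [
    {"delta_pos": [-0.02,-0.04,0.9],"rot": [0,0,0],"fingers": 0},
    {"delta_pos": [0,0,0.9],"rot": [0,0,0],"fingers": 0},
    {"delta_pos": [0,0,0.9],"rot": [0,0,0],"fingers": 0},
    {"delta_pos": [0,0,0.9],"rot": [0,0,0],"fingers": 0},
    {"delta_pos": [0,0,0.9],"rot": [0,0,0],"fingers": 0},
    {"delta_pos": [0,0,0.9],"rot": [0,0,0],"fingers": 0},
    {"delta_pos": [0,0,0.9],"rot": [0,0,0],"fingers": 0},
    {"delta_pos": [0,0,0.9],"rot": [0,0,0],"fingers": 0},
    {"delta_pos": [0,0,0.6],"rot": [0,0,0],"fingers": 0},
    {"delta_pos": [0,0,0.6],"rot": [0,0,0],"fingers": 0},
    {"delta_pos": [0,0,0.4],"rot": [0,0,0],"fingers": 0},
    {"delta_pos": [0,0,0.3],"rot": [0,0,0],"fingers": 0},
    {"delta_pos": [0,0,0],"rot": [0,0,0],"fingers": 0.4},
    {"delta_pos": [0,0,0],"rot": [0,0,0],"fingers": 0.6},
    {"delta_pos": [0,0,0],"rot": [0,0,0],"fingers": 0.7},
    {"delta_pos": [0,0,0],"rot": [0,0,0],"fingers": 0.8},
    {"delta_pos": [0,0,0],"rot": [0,0,0],"fingers": 0.9},
    {"delta_pos": [0,0,0],"rot": [0,0,0],"fingers": 1},
    {"delta_pos": [0,0,0],"rot": [0,0,0],"fingers": 1},
    {"delta_pos": [0,0,0],"rot": [0,0,0],"fingers": 1}
  ],
  "squeeze": 70
}}

```text
clock: 5.95
tcp_pos: [0.6047, -0.135, 0.1321]
orientation: [0.001, 0.124, 0.992, -0.0]
wrist_force: [-0.7, -0.1, 5.2]
finger_gap: 0.009
```

```bash
python3 go.py .604 -.135 .130 165.8
python3 - <<'E'
from workcell import env
import cv2
p,d=env.read_camera('scene'); cv2.imwrite('pics/s2.png',cv2.resize(p[120:420,100:500],(800,600)))
E
```

```text
t 5.95 p [ 0.6047 -0.135   0.1321] az 165.81 tilt 0.07 F [-0.7 -0.1  5.2] gap 0.009 q [-0.35  0.42  0.04  1.19 -0.   -0.1 ]
turn then shift: [-0.      0.0002  0.    ] [ 0.034 -0.009  0.106]  shift in present axes [ 0.034 -0.009  0.106]
```

View pics/s2.png

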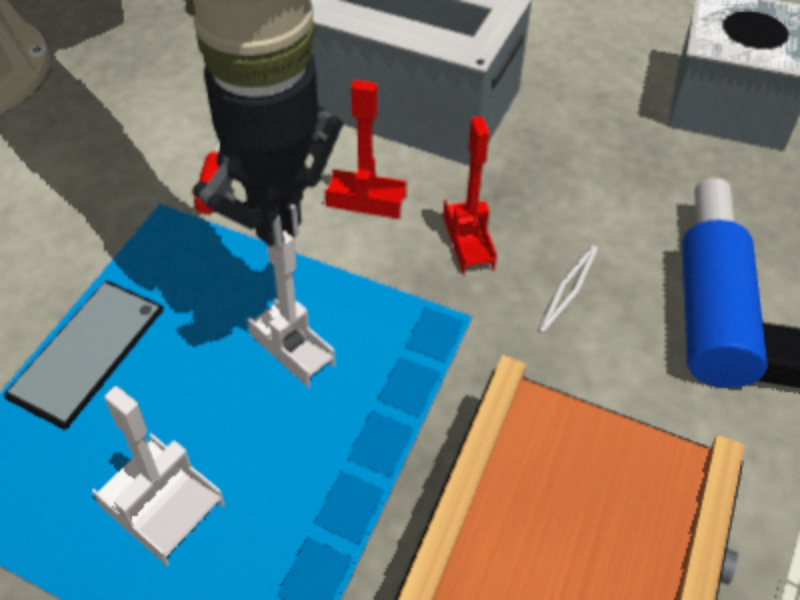

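Run:
```python
from h import *
from workcell import env
c=load('scene')
P=np.float64([[.604,-.135,z] for z in(.004,.057,.129,.132,.149,.169)])
uv=cv2.projectPoints(P,cv2.Rodrigues(c['R'])[0],c['t'],c['mtx'],c['distortion'])[0].reshape(-1,2)
print(((uv-[100,120])*2).round())
p,d=env.read_camera('scene'); cv2.imwrite('pics/s3.png',cv2.resize(p[200:320,190:290],None,fx=6,fy=5,interpolation=cv2.INTER_CUBIC)[:600])
```

```text
[[292. 350.]
 [288. 317.]
 [282. 266.]
 [282. 263.]
 [280. 250.]
 [278. 234.]]
```

View pics/s3.png

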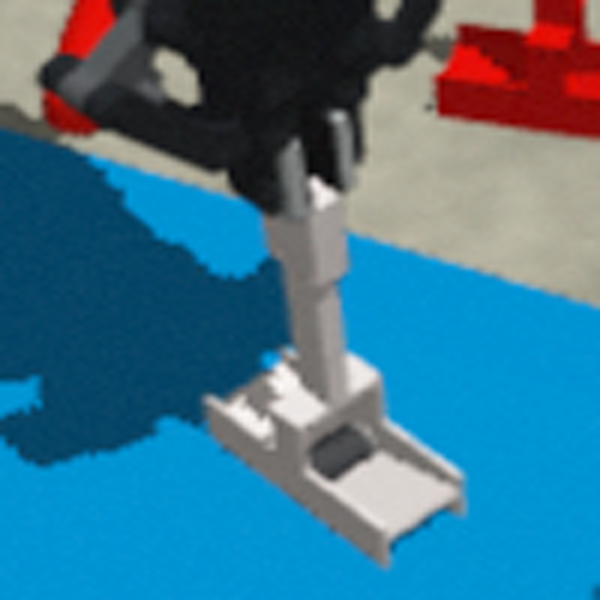

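Run:
```python
from h import *
from workcell import env
c=dict(env.get_calibration('scene')); c['p'],c['d']=env.read_camera('scene'); P=cloud(c)
for v in range(226,262,2):
    print(v,[f"{u}:{c['p'][v,u].mean():.0f} "+','.join(f'{x*1000:.0f}' for x in P[v,u]) for u in (234,236,238,240,243,246)])
```

```text
226 ['234:25 612,-154,218', '236:33 614,-151,216', '238:26 613,-145,210', '240:20 604,-130,190', '243:17 611,-131,196', '246:103 616,-130,197']
228 ['234:29 613,-155,215', '236:30 614,-151,212', '238:81 615,-148,209', '240:32 613,-142,202', '243:17 611,-132,191', '246:92 617,-131,194']
230 ['234:24 611,-153,207', '236:45 613,-151,207', '238:128 612,-146,201', '240:58 614,-143,199', '243:18 610,-131,185', '246:80 617,-132,190']
232 ['234:16 608,-151,199', '236:68 609,-147,195', '238:124 612,-146,196', '240:80 613,-143,194', '243:16 610,-131,181', '246:72 617,-133,187']
234 ['234:22 608,-152,195', '236:56 608,-146,190', '238:119 612,-147,193', '240:105 614,-143,190', '243:16 610,-131,176', '246:66 617,-133,182']
236 ['234:30 608,-152,191', '236:53 608,-147,186', '238:116 612,-147,188', '240:109 613,-144,186', '243:154 609,-131,170', '246:50 617,-134,178']
238 ['234:31 607,-151,184', '236:43 608,-147,181', '238:108 612,-148,184', '240:111 614,-145,183', '243:231 611,-134,170', '246:118 615,-132,170']
240 ['234:25 607,-152,181', '236:37 609,-150,180', '238:102 611,-147,178', '240:115 613
[... 801 characters left out ...]
52 ['234:60 525,-62,4', '236:82 529,-60,6', '238:114 602,-140,135', '240:113 607,-141,140', '243:154 614,-141,144', '246:154 616,-136,139']
254 ['234:59 528,-66,5', '236:68 532,-64,5', '238:111 599,-138,126', '240:108 606,-141,133', '243:154 614,-142,140', '246:152 615,-136,135']
256 ['234:61 531,-70,4', '236:63 534,-68,3', '238:114 599,-138,120', '240:110 603,-138,123', '243:143 614,-143,135', '246:111 552,-59,5']
258 ['234:60 534,-74,4', '236:62 538,-73,5', '238:113 599,-138,115', '240:112 604,-139,120', '243:113 610,-139,124', '246:123 612,-133,117']
260 ['234:61 537,-79,5', '236:58 541,-77,5', '238:102 598,-138,109', '240:112 603,-139,113', '243:137 609,-139,117', '246:154 610,-131,110']
```

The scene depth shows the fingertips at z ≈ 0.168, only at the top of the grip block (0.129–0.169). The reported TCP is 0.132. I'll open the fingers and check this offset before relying on the reported height.

{"name": "arm_command", "arguments": {
  "rows": [
    {"delta_pos": [0,0,0],"rot": [0,0,0],"fingers": 0.5},
    {"delta_pos": [0,0,0],"rot": [0,0,0],"fingers": 0},
    {"delta_pos": [0,0,0],"rot": [0,0,0],"fingers": 0},
    {"delta_pos": [0,0,0],"rot": [0,0,0],"fingers": 0},
    {"delta_pos": [0,0,0],"rot": [0,0,0],"fingers": 0},
    {"delta_pos": [0,0,0],"rot": [0,0,0],"fingers": 0}
  ]
}}

```text
clock: 6.7
tcp_pos: [0.6043, -0.1347, 0.1314]
orientation: [-0.0, 0.123, 0.992, 0.0]
wrist_force: [0.2, -0.3, -0.9]
finger_gap: 0.0851
```

```bash
python3 go.py .604 -.135 .130 165.8
python3 - <<'E'
from h import *
from workcell import env
c=dict(env.get_calibration('scene')); c['p'],c['d']=env.read_camera('scene'); P=cloud(c)
cv2.imwrite('pics/s4.png',cv2.resize(c['p'][190:320,180:310],(600,600),interpolation=cv2.INTER_CUBIC))
for sgn in(-1,1):
    m=(P[...,2]>.08)&(P[...,2]<.3)&(abs(P[...,0]-.604)<.05)&(sgn*(P[...,1]+.135)>.015)&(abs(P[...,1]+.135)<.07)
    Q=P[m]; print(sgn,len(Q),np.percentile(Q[:,2],[0,2,5]) , Q[Q[:,2]<Q[:,2].min()+.01].mean(0))
E
```

```text
t 6.7 p [ 0.6043 -0.1347  0.1314] az 165.82 tilt 0.01 F [ 0.2 -0.3 -0.9] gap 0.0851 q [-0.35  0.42  0.04  1.19  0.   -0.1 ]
turn then shift: [ 0. -0.  0.] [ 0.012 -0.018  0.068]  shift in present axes [ 0.012 -0.018  0.068]
-1 1696 [0.17953695 0.19055061 0.19932455] [ 0.6006056  -0.18349749  0.18570928]
1 874 [0.17775127 0.18322161 0.18807415] [ 0.61789218 -0.09147519  0.18340757]
```

View pics/s4.png

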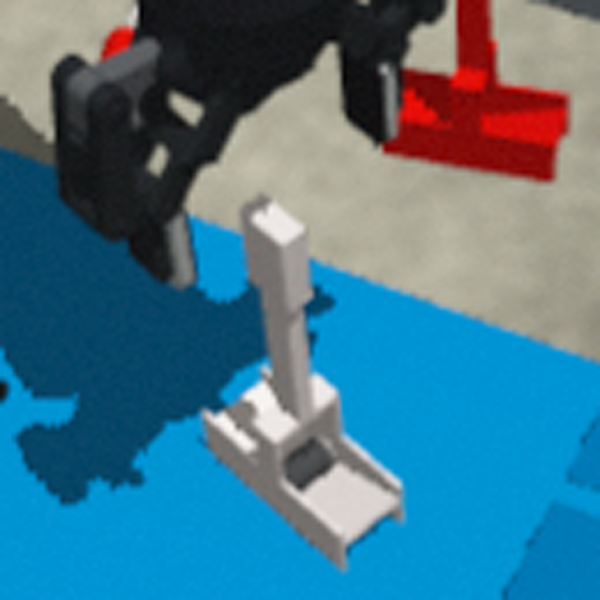

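With the fingers open the tips are at z ≈ 0.179, at (190,285) and (390,140) in the crop, and the boat is undisturbed. Shut, they were at 0.168. So the real fingertips are about 36 mm above the reported TCP. I'll go 37 mm lower and grip again.

{"name": "arm_command", "arguments": {
  "rows": [
    {"delta_pos": [0,0,0.5],"rot": [0,0,0],"fingers": 0},
    {"delta_pos": [0,0,0.5],"rot": [0,0,0],"fingers": 0},
    {"delta_pos": [0,0,0.5],"rot": [0,0,0],"fingers": 0},
    {"delta_pos": [0,0,0.35],"rot": [0,0,0],"fingers": 0},
    {"delta_pos": [0,0,0],"rot": [0,0,0],"fingers": 0.4},
    {"delta_pos": [0,0,0],"rot": [0,0,0],"fingers": 0.6},
    {"delta_pos": [0,0,0],"rot": [0,0,0],"fingers": 0.7},
    {"delta_pos": [0,0,0],"rot": [0,0,0],"fingers": 0.8},
    {"delta_pos": [0,0,0],"rot": [0,0,0],"fingers": 0.9},
    {"delta_pos": [0,0,0],"rot": [0,0,0],"fingers": 1},
    {"delta_pos": [0,0,0],"rot": [0,0,0],"fingers": 1},
    {"delta_pos": [0,0,0],"rot": [0,0,0],"fingers": 1}
  ],
  "squeeze": 70
}}

```text
clock: 7.95
tcp_pos: [0.6047, -0.135, 0.0949]
orientation: [0.0, 0.123, 0.992, -0.0]
wrist_force: [0.4, -1.6, 3.1]
finger_gap: 0.0112
```

```bash
python3 go.py .604 -.135 .130 165.8
python3 - <<'E'
from h import *
from workcell import env
c=dict(env.get_calibration('scene')); c['p'],c['d']=env.read_camera('scene'); P=cloud(c)
for n in('top','wrist'):
    k=dict(env.get_calibration(n)); k['p'],k['d']=env.read_camera(n); Q=cloud(k)
    h=cv2.cvtColor(k['p'],cv2.COLOR_BGR2HSV); m=cv2.inRange(h,(92,150,80),(112,255,255))>0
    print(n,'mat z',np.nanpercentile(Q[m][:,2],[10,50,90]))
g=c['p'].astype(int); grey=(g.max(-1)<70)
m=grey&(P[...,2]>.07)&(P[...,2]<.3)&(np.hypot(P[...,0]-.604,P[...,1]+.135)<.03)
print('dark tip z',np.percentile(P[m][:,2],[0,2,10]))
cv2.imwrite('pics/s5.png',cv2.resize(c['p'][190:320,180:310],(600,600),interpolation=cv2.INTER_CUBIC))
E
```

```text
t 7.95 p [ 0.6047 -0.135   0.0949] az 165.81 tilt 0.06 F [ 0.4 -1.6  3.1] gap 0.0112 q [-0.35  0.44 -0.02  1.11 -0.   -0.1 ]
turn then shift: [-0.      0.0002  0.    ] [ 0.033 -0.008 -1.753]  shift in present axes [ 0.031 -0.008 -1.753]
top mat z [0.00144465 0.00434421 0.0616611 ]
wrist mat z [0.00223817 0.003134   0.0040669 ]
dark tip z [0.13727569 0.14324067 0.16764483]
```

View pics/s5.png

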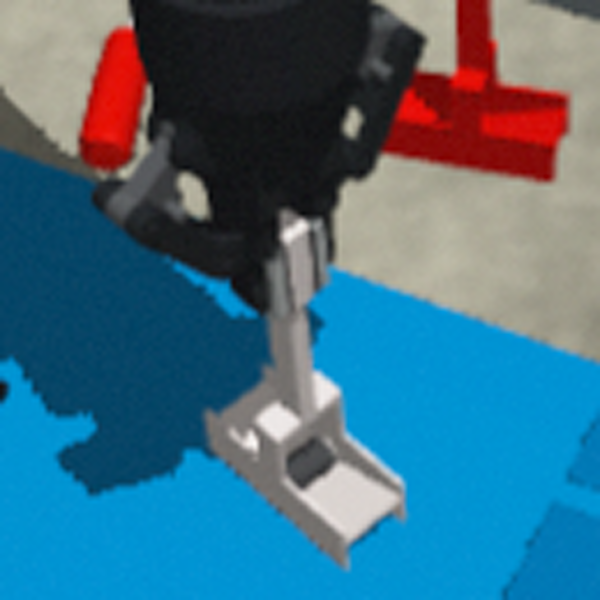

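The pads now cover the block across its 12 mm (gap 0.011), from (275,230) to (325,310), and the cell is in the tray. I'll lift, turn to the slot's yaw and stop above the mat.

{"name": "arm_command", "arguments": {
  "rows": [
    {"delta_pos": [0,0,-0.2],"rot": [0,0,0],"fingers": 1},
    {"delta_pos": [0,0,-0.5],"rot": [0,0,0],"fingers": 1},
    {"delta_pos": [0,0,-0.85],"rot": [0,0,0],"fingers": 1},
    {"delta_pos": [0,0,-0.85],"rot": [0,0,0],"fingers": 1},
    {"delta_pos": [0,0,-0.85],"rot": [0,0,0],"fingers": 1},
    {"delta_pos": [0,0,-0.85],"rot": [0,0,0],"fingers": 1},
    {"delta_pos": [0,0,-0.85],"rot": [0,0,0],"fingers": 1},
    {"delta_pos": [0,0,-0.85],"rot": [0,0,0],"fingers": 1},
    {"delta_pos": [0,0,-0.85],"rot": [0,0,-0.0086],"fingers": 1},
    {"delta_pos": [0,0,-0.85],"rot": [0,0,-0.0086],"fingers": 1},
    {"delta_pos": [0,0,-0.85],"rot": [0,0,-0.0086],"fingers": 1},
    {"delta_pos": [0,0,-0.85],"rot": [0,0,-0.0086],"fingers": 1},
    {"delta_pos": [0,0,-0.85],"rot": [0,0,-0.0086],"fingers": 1},
    {"delta_pos": [0,0,-0.2],"rot": [0,0,-0.0086],"fingers": 1},
    {"delta_pos": [0,0,0],"rot": [0,0,0],"fingers": 1},
    {"delta_pos": [0,0,0],"rot": [0,0,0],"fingers": 1}
  ]
}}

```text
clock: 9.7
tcp_pos: [0.6041, -0.1345, 0.2993]
orientation: [-0.0, -0.038, 0.999, 0.0]
wrist_force: [0.3, 1.0, -2.5]
finger_gap: 0.0115
```

```bash
python3 go.py .523 .237 .30 184.4
python3 - <<'E'
from h import *
from workcell import env
for n in('scene','wrist'):
    p,d=env.read_camera(n); cv2.imwrite(f'pics/{n}6.png',p)
a=cv2.imread('pics/scene6.png')[60:340,150:400]; b=cv2.imread('pics/wrist6.png')
cv2.imwrite('pics/c6.png',np.hstack([cv2.resize(a,(400,448)),cv2.resize(b,(400,300))[:300] if 0 else cv2.copyMakeBorder(cv2.resize(b,(400,300)),0,148,0,0,0)]))
E
```

```text
t 9.7 p [ 0.6041 -0.1345  0.2993] az -175.67 tilt 0.04 F [ 0.3  1.  -2.5] gap 0.0115 q [-0.35  0.41  0.43  1.59  0.   -0.42]
turn then shift: [ 0.0001 -0.0001 -0.0002] [ 2.619 18.834 -0.036]  shift in present axes [ 2.643 18.83  -0.026]
```

View pics/c6.png

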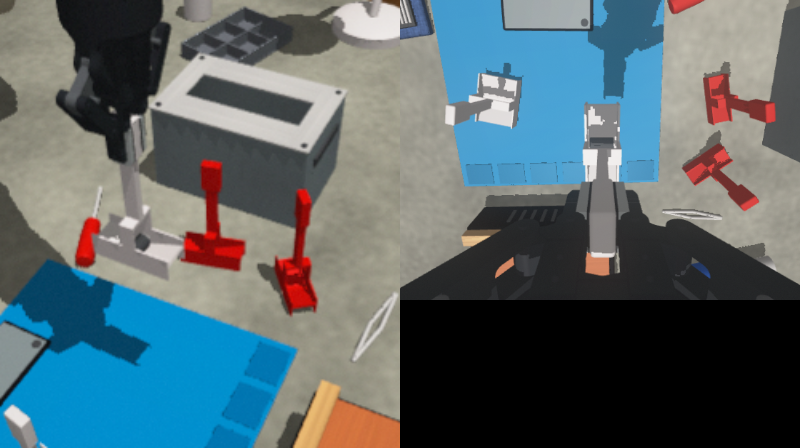

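The boat hangs upright with the cell at (142,240) in its tray. I'll carry it to above the slot.

{"name": "arm_command", "arguments": {
  "rows": [
    {"delta_pos": [0.12,0.3,0],"rot": [0,0,0],"fingers": 1},
    {"delta_pos": [0.14,0.6,0],"rot": [0,0,0],"fingers": 1},
    {"delta_pos": [0.14,0.9,0],"rot": [0,0,0],"fingers": 1},
    {"delta_pos": [0.14,0.98,0],"rot": [0,0,0],"fingers": 1},
    {"delta_pos": [0.14,0.98,0],"rot": [0,0,0],"fingers": 1},
    {"delta_pos": [0.14,0.98,0],"rot": [0,0,0],"fingers": 1},
    {"delta_pos": [0.14,0.98,0],"rot": [0,0,0],"fingers": 1},
    {"delta_pos": [0.14,0.98,0],"rot": [0,0,0],"fingers": 1},
    {"delta_pos": [0.14,0.98,0],"rot": [0,0,0],"fingers": 1},
    {"delta_pos": [0.14,0.98,0],"rot": [0,0,0],"fingers": 1},
    {"delta_pos": [0.14,0.98,0],"rot": [0,0,0],"fingers": 1},
    {"delta_pos": [0.14,0.98,0],"rot": [0,0,0],"fingers": 1},
    {"delta_pos": [0.14,0.98,0],"rot": [0,0,0],"fingers": 1},
    {"delta_pos": [0.14,0.98,0],"rot": [0,0,0],"fingers": 1},
    {"delta_pos": [0.14,0.98,0],"rot": [0,0,0],"fingers": 1},
    {"delta_pos": [0.14,0.98,0],"rot": [0,0,0],"fingers": 1},
    {"delta_pos": [0.14,0.98,0],"rot": [0,0,0],"fingers": 1},
    {"delta_pos": [0.14,0.98,0],"rot": [0,0,0],"fingers": 1},
    {"delta_pos": [0.14,0.98,0],"rot": [0,0,0],"fingers": 1},
    {"delta_pos": [0.06,0.98,0],"rot": [0,0,0],"fingers": 1}
  ]
}}

```text
clock: 11.8
tcp_pos: [0.5205, 0.2314, 0.3]
orientation: [0.0, -0.039, 0.999, 0.0]
wrist_force: [0.0, -0.7, -1.6]
finger_gap: 0.0113
```

{"name": "arm_command", "arguments": {
  "rows": [
    {"delta_pos": [0,0.3,0],"rot": [0,0,0],"fingers": 1},
    {"delta_pos": [0,0.1,0],"rot": [0,0,0],"fingers": 1},
    {"delta_pos": [0,0,0],"rot": [0,0,0],"fingers": 1},
    {"delta_pos": [0,0,0],"rot": [0,0,0],"fingers": 1}
  ]
}}

```text
clock: 12.2
tcp_pos: [0.5216, 0.2368, 0.2996]
orientation: [0.0, -0.038, 0.999, -0.0]
wrist_force: [-0.3, 0.5, -2.5]
finger_gap: 0.0116
```

```bash
python3 go.py .523 .237 .30 184.4
cat > meas.py <<'E'
# white boat points seen by the scene camera near the tool: top of block, tray rect
from h import *
from workcell import env
import sys
c=dict(env.get_calibration('scene')); c['p'],c['d']=env.read_camera('scene'); P=cloud(c); np.savez('sceneL.npz',p=c['p'],d=c['d'],**env.get_calibration('scene'))
s=env.get_state()['tcp_pos']; h=cv2.cvtColor(c['p'],cv2.COLOR_BGR2HSV)
m=(h[...,1]<45)&(h[...,2]>85)&(np.hypot(P[...,0]-s[0],P[...,1]-s[1])<.09)&(P[...,2]>.155)&(P[...,2]<s[2]+.06)
k,l,st,ce=cv2.connectedComponentsWithStats(m.astype(np.uint8)); Q=P[l==1+np.argmax(st[1:,4])]
print(len(Q),'z',np.percentile(Q[:,2],[0,2,50,98,100]))
z0=np.percentile(Q[:,2],1)
for a,b in((0,.035),(.06,.07),(.07,.08),(.08,.09),(.09,.1),(.1,.11),(.11,.12),(.125,.16)):
    q=Q[(Q[:,2]>z0+a)&(Q[:,2]<z0+b)]
    if len(q)>4: print(a,b,len(q),'mean',q.mean(0).round(4),'x',np.percentile(q[:,0],[2,98]).round(4),'y',np.percentile(q[:,1],[2,98]).round(4))
E
python3 meas.py
```

```text
t 12.2 p [0.5216 0.2368 0.2996] az -175.64 tilt 0.01 F [-0.3  0.5 -2.5] gap 0.0116 q [ 0.29  0.31  0.28  1.55 -0.    0.21]
turn then shift: [-0.      0.     -0.0001] [-0.073  0.007 -0.021]  shift in present axes [-0.073  0.007 -0.021]
1157 z [0.20943417 0.21126498 0.23377253 0.35042601 0.35868764]
0 0.035 714 mean [0.524  0.2319 0.2265] x [0.4821 0.5618] y [0.2169 0.255 ]
0.06 0.07 36 mean [0.523  0.2342 0.2756] x [0.5161 0.5286] y [0.23   0.2419]
0.07 0.08 38 mean [0.5227 0.2341 0.2855] x [0.5152 0.5285] y [0.2312 0.24  ]
0.08 0.09 36 mean [0.5224 0.2339 0.2954] x [0.5142 0.5288] y [0.2299 0.2385]
0.09 0.1 36 mean [0.5219 0.2343 0.3045] x [0.5145 0.5285] y [0.232  0.2387]
0.1 0.11 48 mean [0.5224 0.2345 0.3153] x [0.5143 0.5282] y [0.2312 0.2432]
0.11 0.12 37 mean [0.5221 0.234  0.3253] x [0.5146 0.5284] y [0.2305 0.24  ]
0.125 0.16 62 mean [0.5322 0.2315 0.3473] x [0.5294 0.5341] y [0.2239 0.2431]
```

{"name": "arm_command", "arguments": {
  "rows": [
    {"delta_pos": [-0.07,0,0],"rot": [0,-0.007,0],"fingers": 1},
    {"delta_pos": [0,0,0],"rot": [0,-0.007,0],"fingers": 1},
    {"delta_pos": [0,0,0],"rot": [0,-0.007,0],"fingers": 1},
    {"delta_pos": [0,0,0],"rot": [0,-0.007,0],"fingers": 1},
    {"delta_pos": [0,0,0],"rot": [0,0,0],"fingers": 1},
    {"delta_pos": [0,0,0],"rot": [0,0,0],"fingers": 1}
  ]
}}

```text
clock: 12.85
tcp_pos: [0.5228, 0.2367, 0.2998]
orientation: [0.088, -0.038, 0.995, 0.003]
wrist_force: [-0.2, -0.6, -1.8]
finger_gap: 0.0114
```

```bash
python3 go.py .523 .237 .30 184.4; python3 meas.py
python3 - <<'E'
import cv2,numpy as np
p=np.load('sceneL.npz')['p']; cv2.imwrite('pics/s7.png',cv2.resize(p[0:200,190:420],(690,600)))
E
```

```text
t 12.85 p [0.5228 0.2367 0.2998] az -175.66 tilt 10.05 F [-0.2 -0.6 -1.8] gap 0.0114 q [ 0.31  0.15  0.06  1.31 -0.04  0.23]
turn then shift: [-0.      0.0279 -0.0002] [-0.012  0.013 -0.009]  shift in present axes [-0.013  0.013 -0.006]
1198 z [0.2054518  0.21118037 0.23697152 0.35305783 0.35954421]
0 0.035 705 mean [0.5399 0.233  0.2281] x [0.497  0.5758] y [0.2182 0.2566]
0.06 0.07 38 mean [0.5286 0.235  0.2738] x [0.5198 0.5351] y [0.2321 0.2417]
0.07 0.08 37 mean [0.5267 0.2346 0.2838] x [0.5185 0.5335] y [0.2316 0.2414]
0.08 0.09 43 mean [0.5254 0.2343 0.2937] x [0.5179 0.5315] y [0.2318 0.241 ]
0.09 0.1 42 mean [0.5231 0.2344 0.3041] x [0.5149 0.5292] y [0.2315 0.2419]
0.1 0.11 44 mean [0.5218 0.2342 0.3145] x [0.5133 0.5286] y [0.2316 0.2398]
0.11 0.12 41 mean [0.5199 0.2345 0.324 ] x [0.5119 0.5263] y [0.2315 0.2406]
0.125 0.16 80 mean [0.5252 0.2324 0.3483] x [0.5214 0.5278] y [0.2237 0.2475]
```

View pics/s7.png

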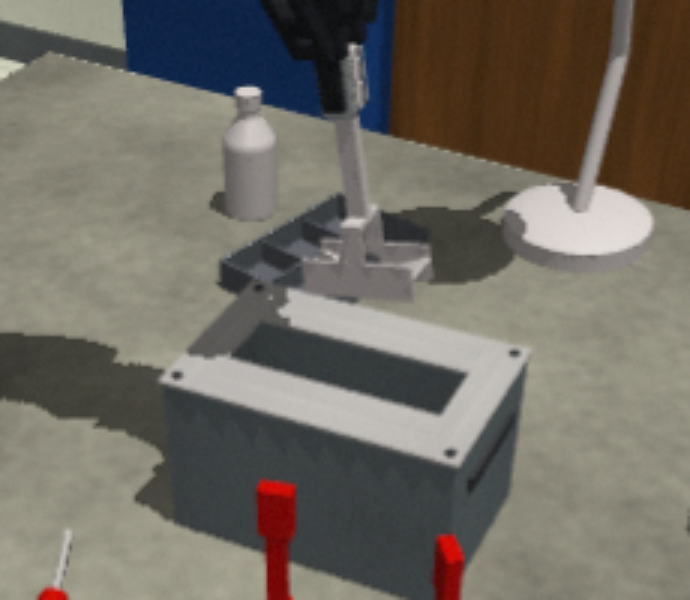

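The boat turned rigidly, with no slip: 9.8° measured against 10° commanded. The stem crosses its old line at z ≈ 0.302, which is the reported TCP. So the reported frame is 54.5 mm below the grip, and with the underside 90 mm below the cover it sits exactly at the tipping pivot (z = 0.1405). In the picture the boat is above the slot with the cell still in it. I'll straighten it and lower it.

{"name": "arm_command", "arguments": {
  "rows": [
    {"delta_pos": [0,0,0],"rot": [0,0.007,0],"fingers": 1},
    {"delta_pos": [0,0,0],"rot": [0,0.007,0],"fingers": 1},
    {"delta_pos": [0,0,0],"rot": [0,0.007,0],"fingers": 1},
    {"delta_pos": [0,0,0],"rot": [0,0.007,0],"fingers": 1},
    {"delta_pos": [0,0,0.3],"rot": [0,0,0],"fingers": 1},
    {"delta_pos": [0,0,0.6],"rot": [0,0,0],"fingers": 1},
    {"delta_pos": [0,0,0.6],"rot": [0,0,0],"fingers": 1},
    {"delta_pos": [0,0,0.6],"rot": [0,0,0],"fingers": 1},
    {"delta_pos": [0,0,0.4],"rot": [0,0,0],"fingers": 1},
    {"delta_pos": [0,0,0.2],"rot": [0,0,0],"fingers": 1},
    {"delta_pos": [0,0,0],"rot": [0,0,0],"fingers": 1},
    {"delta_pos": [0,0,0],"rot": [0,0,0],"fingers": 1}
  ]
}}

```text
clock: 14.1
tcp_pos: [0.5232, 0.2374, 0.246]
orientation: [0.0, -0.038, 0.999, 0.0]
wrist_force: [0.3, -0.5, -0.7]
finger_gap: 0.0111
```

```bash
python3 go.py .523 .237 .1405 184.4
python3 - <<'E'
from h import *
from workcell import env
p,d=env.read_camera('scene'); q,d=env.read_camera('top')
cv2.imwrite('pics/s8.png',np.hstack([cv2.resize(p[40:200,200:400],(500,400)),cv2.resize(q[170:330,100:220],(300,400))]))
E
```

```text
t 14.1 p [0.5232 0.2374 0.246 ] az -175.6 tilt 0.05 F [ 0.3 -0.5 -0.7] gap 0.0111 q [0.29 0.3  0.15 1.41 0.   0.21]
turn then shift: [ 0.      0.0001 -0.    ] [ 0.01  -0.019  5.273]  shift in present axes [ 0.015 -0.02   5.273]
```

View pics/s8.png

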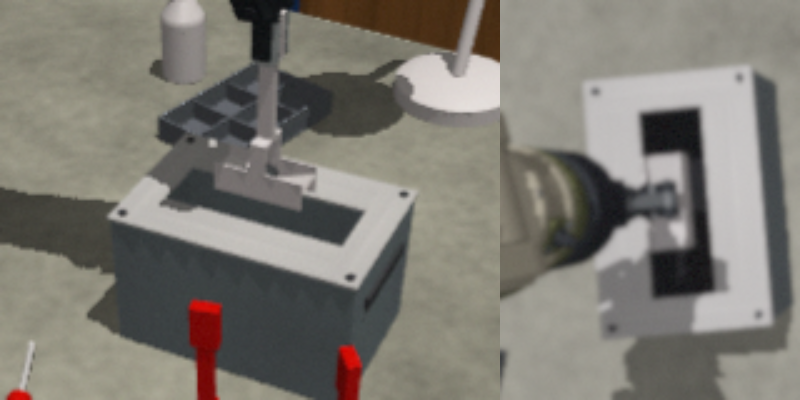

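The boat is parallel to the slot and just above its middle, at (265,185). In the top view at (670,200) it appears shifted left only because it is higher than the cover. I'll lower it the rest of the way.

{"name": "arm_command", "arguments": {
  "rows": [
    {"delta_pos": [0,0,0.3],"rot": [0,0,0],"fingers": 1},
    {"delta_pos": [0,0,0.5],"rot": [0,0,0],"fingers": 1},
    {"delta_pos": [0,0,0.5],"rot": [0,0,0],"fingers": 1},
    {"delta_pos": [0,0,0.5],"rot": [0,0,0],"fingers": 1},
    {"delta_pos": [0,0,0.5],"rot": [0,0,0],"fingers": 1},
    {"delta_pos": [0,0,0.5],"rot": [0,0,0],"fingers": 1},
    {"delta_pos": [0,0,0.5],"rot": [0,0,0],"fingers": 1},
    {"delta_pos": [0,0,0.5],"rot": [0,0,0],"fingers": 1},
    {"delta_pos": [0,0,0.5],"rot": [0,0,0],"fingers": 1},
    {"delta_pos": [0,0,0.5],"rot": [0,0,0],"fingers": 1},
    {"delta_pos": [0,0,0.3],"rot": [0,0,0],"fingers": 1},
    {"delta_pos": [0,0,0.17],"rot": [0,0,0],"fingers": 1},
    {"delta_pos": [0,0,0],"rot": [0,0,0],"fingers": 1},
    {"delta_pos": [0,0,0],"rot": [0,0,0],"fingers": 1},
    {"delta_pos": [0,0,0],"rot": [0,0,0],"fingers": 1}
  ]
}}

```text
clock: 15.7
tcp_pos: [0.5234, 0.2374, 0.1407]
orientation: [0.001, -0.038, 0.999, 0.0]
wrist_force: [0.6, -0.1, -0.9]
finger_gap: 0.0108
```

```bash
python3 go.py .523 .237 .1405 184.4; python3 meas.py
```

```text
t 15.7 p [0.5234 0.2374 0.1407] az -175.61 tilt 0.06 F [ 0.6 -0.1 -0.9] gap 0.0108 q [ 0.29  0.33 -0.07  1.17  0.    0.21]
turn then shift: [ 0.      0.0002 -0.    ] [ 0.022 -0.02   0.008]  shift in present axes [ 0.022 -0.02   0.008]
101 z [0.15648841 0.15684294 0.17982882 0.19969204 0.20019107]
0 0.035 78 mean [0.5297 0.2344 0.1743] x [0.5188 0.5358] y [0.2252 0.2493]
```

{"name": "arm_command", "arguments": {
  "rows": [
    {"delta_pos": [0,0,0],"rot": [0,-0.01,0],"fingers": 1},
    {"delta_pos": [0,0,0],"rot": [0,-0.01,0],"fingers": 1},
    {"delta_pos": [0,0,0],"rot": [0,-0.01,0],"fingers": 1},
    {"delta_pos": [0,0,0],"rot": [0,-0.01,0],"fingers": 1},
    {"delta_pos": [0,0,0],"rot": [0,-0.01,0],"fingers": 1}
  ]
}}

```text
clock: 16.25
tcp_pos: [0.5231, 0.2374, 0.1408]
orientation: [0.158, -0.038, 0.987, 0.006]
wrist_force: [0.4, -0.5, -2.1]
finger_gap: 0.0112
```

```bash
python3 go.py .523 .237 .1405 184.4
```

```text
t 16.25 p [0.5231 0.2374 0.1408] az -175.62 tilt 18.19 F [ 0.4 -0.5 -2.1] gap 0.0112 q [ 0.33  0.09 -0.44  0.73 -0.08  0.24]
turn then shift: [ 0.0001  0.0505 -0.    ] [ 0.005 -0.018  0.015]  shift in present axes [ 0.01  -0.018  0.013]
```

{"name": "arm_command", "arguments": {
  "rows": [
    {"delta_pos": [0,0,0],"rot": [0,-0.01,0],"fingers": 1},
    {"delta_pos": [0,0,0],"rot": [0,-0.01,0],"fingers": 1},
    {"delta_pos": [0,0,0],"rot": [0,-0.01,0],"fingers": 1},
    {"delta_pos": [0,0,0],"rot": [0,0,0],"fingers": 1},
    {"delta_pos": [0,0,0],"rot": [0,0,0],"fingers": 1}
  ]
}}

```text
clock: 16.75
tcp_pos: [0.5226, 0.2374, 0.1404]
orientation: [0.248, -0.037, 0.968, 0.01]
wrist_force: [0.5, 0.3, -1.3]
finger_gap: 0.0112
```

```bash
python3 go.py .523 .237 .1405 184.4
```

```text
t 16.75 p [0.5226 0.2374 0.1404] az -175.59 tilt 28.74 F [ 0.5  0.3 -1.3] gap 0.0112 q [ 0.37 -0.02 -0.65  0.46 -0.14  0.26]
turn then shift: [0.     0.0798 0.    ] [-0.019 -0.021 -0.006]  shift in present axes [-0.019 -0.021  0.004]
```

{"name": "arm_command", "arguments": {
  "rows": [
    {"delta_pos": [0,0,0],"rot": [0,-0.0115,0],"fingers": 1},
    {"delta_pos": [0,0,0],"rot": [0,-0.0115,0],"fingers": 1},
    {"delta_pos": [0,0,0],"rot": [0,-0.0115,0],"fingers": 1},
    {"delta_pos": [0,0,0],"rot": [0,0,0],"fingers": 1},
    {"delta_pos": [0,0,0],"rot": [0,0,0],"fingers": 1},
    {"delta_pos": [0,0,0],"rot": [0,0,0],"fingers": 1},
    {"delta_pos": [0,0,0],"rot": [0,0,0],"fingers": 1},
    {"delta_pos": [0,0,0],"rot": [0,0,0],"fingers": 1},
    {"delta_pos": [0,0,0],"rot": [0,0,0],"fingers": 1},
    {"delta_pos": [0,0,0],"rot": [0,0,0],"fingers": 1},
    {"delta_pos": [0,0,0],"rot": [0,0,0],"fingers": 1},
    {"delta_pos": [0,0,0],"rot": [0,0,0],"fingers": 1}
  ]
}}

```text
clock: 17.95
tcp_pos: [0.5229, 0.2373, 0.1401]
orientation: [0.352, -0.036, 0.935, 0.014]
wrist_force: [-0.4, -0.4, -1.8]
finger_gap: 0.0111
```

```bash
python3 go.py .523 .237 .1405 184.4;  python3 - <<'E'
from h import *
from workcell import env
p,d=env.read_camera('scene'); q,d=env.read_camera('wrist')
cv2.imwrite('pics/s9.png',np.hstack([cv2.resize(p[20:200,220:400],(400,400)),cv2.resize(q,(400,400))]))
E
```

```text
t 17.95 p [0.5229 0.2373 0.1401] az -175.61 tilt 41.22 F [-0.4 -0.4 -1.8] gap 0.0111 q [ 0.41 -0.1  -0.88  0.09 -0.22  0.26]
turn then shift: [ 0.      0.1145 -0.    ] [-0.002 -0.016 -0.022]  shift in present axes [-0.016 -0.016 -0.015]
```

View pics/s9.png

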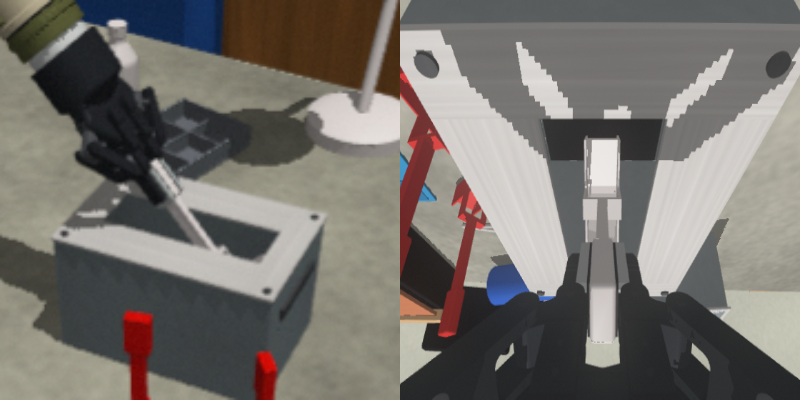

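The boat is tipped 41° and clear of the slot edges. In the wrist view the tray at (602,170–190) no longer shows the dark cell. I'll straighten it inside the box and check that it is empty before lifting.

{"name": "arm_command", "arguments": {
  "rows": [
    {"delta_pos": [0,0,0],"rot": [0,0.01,0],"fingers": 1},
    {"delta_pos": [0,0,0],"rot": [0,0.01,0],"fingers": 1},
    {"delta_pos": [0,0,0],"rot": [0,0.01,0],"fingers": 1},
    {"delta_pos": [0,0,0],"rot": [0,0.01,0],"fingers": 1},
    {"delta_pos": [0,0,0],"rot": [0,0.01,0],"fingers": 1},
    {"delta_pos": [0,0,0],"rot": [0,0.01,0],"fingers": 1},
    {"delta_pos": [0,0,0],"rot": [0,0.01,0],"fingers": 1},
    {"delta_pos": [0,0,0],"rot": [0,0.01,0],"fingers": 1},
    {"delta_pos": [0,0,0],"rot": [0,0.01,0],"fingers": 1},
    {"delta_pos": [0,0,0],"rot": [0,0.01,0],"fingers": 1},
    {"delta_pos": [0,0,0],"rot": [0,0.01,0],"fingers": 1},
    {"delta_pos": [0,0,0],"rot": [0,0.0045,0],"fingers": 1},
    {"delta_pos": [0,0,0],"rot": [0,0,0],"fingers": 1},
    {"delta_pos": [0,0,0],"rot": [0,0,0],"fingers": 1},
    {"delta_pos": [0,0,0],"rot": [0,0,0],"fingers": 1}
  ]
}}

```text
clock: 19.55
tcp_pos: [0.5227, 0.2374, 0.1401]
orientation: [0.0, -0.038, 0.999, 0.0]
wrist_force: [-0.7, 0.4, -1.2]
finger_gap: 0.0113
```

```bash
python3 go.py .523 .237 .30 184.4;  python3 - <<'E'
from h import *
from workcell import env
q,d=env.read_camera('wrist'); cv2.imwrite('pics/wrist9.png',q); o=cv2.imread('pics/wrist6.png')
for v in range(140,216,5): print(v,o[v,270:295:8].mean(-1).round(),q[v,270:295:8].mean(-1).round())
E
```

```text
t 19.55 p [0.5227 0.2374 0.1401] az -175.59 tilt 0.04 F [-0.7  0.4 -1.2] gap 0.0113 q [ 0.29  0.33 -0.07  1.17 -0.    0.21]
turn then shift: [0.     0.0001 0.    ] [-0.015 -0.02  -7.996]  shift in present axes [-0.021 -0.02  -7.996]
140 [152. 151. 152. 151.] [45. 62. 62. 62.]
145 [139. 139. 139. 137.] [115. 116. 116. 116.]
150 [133. 132. 133. 133.] [235. 135. 135. 135.]
155 [230. 132. 133. 133.] [234. 135. 135. 136.]
160 [230. 132. 133. 134.] [234. 135. 135. 135.]
165 [231. 230. 133. 133.] [234. 234. 136. 136.]
170 [230. 230. 156. 133.] [234. 234. 135. 137.]
175 [133. 134. 132. 133.] [136. 137. 137. 136.]
180 [133. 133. 133. 133.] [137. 137. 137. 138.]
185 [133. 134. 134. 132.] [137. 138. 136. 136.]
190 [135. 134. 133. 133.] [172. 225. 139. 137.]
195 [72. 72. 71. 70.] [240. 240. 239. 239.]
200 [94. 94. 75. 73.] [242. 242. 242. 242.]
205 [110. 109. 108. 107.] [230. 230. 230. 230.]
210 [237. 122. 121. 138.] [240. 127. 126. 190.]
215 [240. 122. 121. 139.] [242. 127. 126. 194.]
```

The cell's dark band at wrist rows 195–205 is now white, so the tray is empty. I'll lift out and go back.

{"name": "arm_command", "arguments": {
  "rows": [
    {"delta_pos": [0,0,-0.3],"rot": [0,0,0],"fingers": 1},
    {"delta_pos": [0,0,-0.5],"rot": [0,0,0],"fingers": 1},
    {"delta_pos": [0,0,-0.6],"rot": [0,0,0],"fingers": 1},
    {"delta_pos": [0,0,-0.6],"rot": [0,0,0],"fingers": 1},
    {"delta_pos": [0,0,-0.6],"rot": [0,0,0],"fingers": 1},
    {"delta_pos": [0,0,-0.6],"rot": [0,0,0],"fingers": 1},
    {"delta_pos": [0,0,-0.6],"rot": [0,0,0],"fingers": 1},
    {"delta_pos": [0,0,-0.6],"rot": [0,0,0],"fingers": 1},
    {"delta_pos": [0,0,-0.6],"rot": [0,0,0],"fingers": 1},
    {"delta_pos": [0,0,-0.6],"rot": [0,0,0],"fingers": 1},
    {"delta_pos": [0,0,-0.6],"rot": [0,0,0],"fingers": 1},
    {"delta_pos": [0,0,-0.6],"rot": [0,0,0],"fingers": 1},
    {"delta_pos": [0,0,-0.6],"rot": [0,0,0],"fingers": 1},
    {"delta_pos": [0,0,-0.5],"rot": [0,0,0],"fingers": 1},
    {"delta_pos": [0,0,-0.1],"rot": [0,0,0],"fingers": 1},
    {"delta_pos": [0,0,0],"rot": [0,0,0],"fingers": 1}
  ]
}}

```text
clock: 21.2
tcp_pos: [0.5232, 0.2374, 0.3004]
orientation: [0.0, -0.038, 0.999, 0.0]
wrist_force: [0.3, -0.5, -2.3]
finger_gap: 0.0108
```

{"name": "arm_command", "arguments": {
  "rows": [
    {"delta_pos": [-0.12,-0.3,0],"rot": [0,0,0],"fingers": 1},
    {"delta_pos": [-0.13,-0.6,0],"rot": [0,0,0],"fingers": 1},
    {"delta_pos": [-0.14,-0.9,0],"rot": [0,0,0],"fingers": 1},
    {"delta_pos": [-0.14,-0.98,0],"rot": [0,0,0],"fingers": 1},
    {"delta_pos": [-0.14,-0.98,0],"rot": [0,0,0],"fingers": 1},
    {"delta_pos": [-0.14,-0.98,0],"rot": [0,0,0],"fingers": 1},
    {"delta_pos": [-0.14,-0.98,0],"rot": [0,0,0],"fingers": 1},
    {"delta_pos": [-0.14,-0.98,0],"rot": [0,0,0],"fingers": 1},
    {"delta_pos": [-0.14,-0.98,0],"rot": [0,0,0],"fingers": 1},
    {"delta_pos": [-0.14,-0.98,0],"rot": [0,0,0],"fingers": 1},
    {"delta_pos": [-0.14,-0.98,0],"rot": [0,0,0],"fingers": 1},
    {"delta_pos": [-0.14,-0.98,0],"rot": [0,0,0],"fingers": 1},
    {"delta_pos": [-0.14,-0.98,0],"rot": [0,0,0],"fingers": 1},
    {"delta_pos": [-0.14,-0.98,0],"rot": [0,0,0],"fingers": 1},
    {"delta_pos": [-0.14,-0.98,0],"rot": [0,0,0],"fingers": 1},
    {"delta_pos": [-0.14,-0.98,0],"rot": [0,0,0],"fingers": 1},
    {"delta_pos": [-0.14,-0.98,0],"rot": [0,0,0],"fingers": 1},
    {"delta_pos": [-0.14,-0.98,0],"rot": [0,0,0],"fingers": 1},
    {"delta_pos": [-0.14,-0.98,0],"rot": [0,0,0],"fingers": 1},
    {"delta_pos": [-0.14,-0.98,0],"rot": [0,0,0],"fingers": 1}
  ]
}}

```text
clock: 23.2
tcp_pos: [0.6066, -0.1283, 0.2999]
orientation: [-0.0, -0.038, 0.999, 0.0]
wrist_force: [0.2, 0.2, -1.3]
finger_gap: 0.0113
```

{"name": "arm_command", "arguments": {
  "rows": [
    {"delta_pos": [0,-0.3,0],"rot": [0,0,0.0086],"fingers": 1},
    {"delta_pos": [0,-0.1,0],"rot": [0,0,0.0086],"fingers": 1},
    {"delta_pos": [0,0,0],"rot": [0,0,0.0086],"fingers": 1},
    {"delta_pos": [0,0,0],"rot": [0,0,0.0086],"fingers": 1},
    {"delta_pos": [0,0,0],"rot": [0,0,0.0086],"fingers": 1},
    {"delta_pos": [0,0,0],"rot": [0,0,0.0086],"fingers": 1},
    {"delta_pos": [0,0,0],"rot": [0,0,0],"fingers": 1},
    {"delta_pos": [0,0,0],"rot": [0,0,0],"fingers": 1}
  ]
}}

```text
clock: 24.0
tcp_pos: [0.6071, -0.1351, 0.3]
orientation: [-0.0, 0.123, 0.992, 0.0]
wrist_force: [-0.3, 0.2, -1.3]
finger_gap: 0.0113
```

```bash
python3 go.py .6047 -.135 .0953 165.8; python3 meas.py | head -2
```

```text
t 24.0 p [ 0.6071 -0.1351  0.3   ] az 165.88 tilt 0.01 F [-0.3  0.2 -1.3] gap 0.0113 q [-0.35  0.41  0.44  1.6   0.   -0.1 ]
turn then shift: [ 0.     -0.      0.0002] [ 0.118 -0.026 10.233]  shift in present axes [ 0.116 -0.026 10.233]
1918 z [0.20878952 0.21227461 0.23422607 0.35559055 0.35986883]
0 0.035 1121 mean [ 0.6105 -0.1373  0.2251] x [0.5674 0.6478] y [-0.1598 -0.1153]
```

Now I'll lower it onto the mat: 10.1 units first, then slow steps while watching the force.

{"name": "arm_command", "arguments": {
  "rows": [
    {"delta_pos": [0.1,0,0.3],"rot": [0,0,0],"fingers": 1},
    {"delta_pos": [0,0,0.7],"rot": [0,0,0],"fingers": 1},
    {"delta_pos": [0,0,0.8],"rot": [0,0,0],"fingers": 1},
    {"delta_pos": [0,0,0.8],"rot": [0,0,0],"fingers": 1},
    {"delta_pos": [0,0,0.8],"rot": [0,0,0],"fingers": 1},
    {"delta_pos": [0,0,0.8],"rot": [0,0,0],"fingers": 1},
    {"delta_pos": [0,0,0.8],"rot": [0,0,0],"fingers": 1},
    {"delta_pos": [0,0,0.8],"rot": [0,0,0],"fingers": 1},
    {"delta_pos": [0,0,0.8],"rot": [0,0,0],"fingers": 1},
    {"delta_pos": [0,0,0.8],"rot": [0,0,0],"fingers": 1},
    {"delta_pos": [0,0,0.8],"rot": [0,0,0],"fingers": 1},
    {"delta_pos": [0,0,0.8],"rot": [0,0,0],"fingers": 1},
    {"delta_pos": [0,0,0.5],"rot": [0,0,0],"fingers": 1},
    {"delta_pos": [0,0,0.3],"rot": [0,0,0],"fingers": 1},
    {"delta_pos": [0,0,0.2],"rot": [0,0,0],"fingers": 1},
    {"delta_pos": [0,0,0.1],"rot": [0,0,0],"fingers": 1},
    {"delta_pos": [0,0,0.08],"rot": [0,0,0],"fingers": 1},
    {"delta_pos": [0,0,0],"rot": [0,0,0],"fingers": 1},
    {"delta_pos": [0,0,0],"rot": [0,0,0],"fingers": 1}
  ]
}}

```text
clock: 25.95
tcp_pos: [0.6054, -0.1341, 0.097]
orientation: [0.0, 0.123, 0.992, -0.0]
wrist_force: [0.3, -0.3, -1.2]
finger_gap: 0.011
```

```bash
python3 go.py .6047 -.135 .0953 165.8
```

```text
t 25.95 p [ 0.6054 -0.1341  0.097 ] az 165.82 tilt 0.05 F [ 0.3 -0.3 -1.2] gap 0.011 q [-0.35  0.44 -0.01  1.11  0.   -0.1 ]
turn then shift: [0.     0.0001 0.    ] [ 0.023 -0.05   0.084]  shift in present axes [ 0.024 -0.05   0.084]
```

{"name": "arm_command", "arguments": {
  "rows": [
    {"delta_pos": [0,0,0.04],"rot": [0,0,0],"fingers": 1},
    {"delta_pos": [0,0,0.04],"rot": [0,0,0],"fingers": 1},
    {"delta_pos": [0,0,0.02],"rot": [0,0,0],"fingers": 1},
    {"delta_pos": [0,0,0],"rot": [0,0,0],"fingers": 1}
  ]
}}

```text
clock: 26.35
tcp_pos: [0.6053, -0.1341, 0.095]
orientation: [0.0, 0.123, 0.992, -0.0]
wrist_force: [-0.7, 0.8, 2.7]
finger_gap: 0.011
```

The force changed from -1.2 to +2.7 N at the original gripping height, so the boat is standing. I'll release and withdraw straight up.

{"name": "arm_command", "arguments": {
  "rows": [
    {"delta_pos": [0,0,0],"rot": [0,0,0],"fingers": 0.8},
    {"delta_pos": [0,0,0],"rot": [0,0,0],"fingers": 0.6},
    {"delta_pos": [0,0,0],"rot": [0,0,0],"fingers": 0.3},
    {"delta_pos": [0,0,0],"rot": [0,0,0],"fingers": 0},
    {"delta_pos": [0,0,0],"rot": [0,0,0],"fingers": 0},
    {"delta_pos": [0,0,0],"rot": [0,0,0],"fingers": 0},
    {"delta_pos": [0,0,-0.4],"rot": [0,0,0],"fingers": 0},
    {"delta_pos": [0,0,-0.8],"rot": [0,0,0],"fingers": 0},
    {"delta_pos": [0,0,-0.8],"rot": [0,0,0],"fingers": 0},
    {"delta_pos": [0,0,-0.8],"rot": [0,0,0],"fingers": 0},
    {"delta_pos": [0,0,-0.8],"rot": [0,0,0],"fingers": 0},
    {"delta_pos": [0,0,-0.8],"rot": [0,0,0],"fingers": 0},
    {"delta_pos": [0,0,-0.8],"rot": [0,0,0],"fingers": 0},
    {"delta_pos": [0,0,-0.8],"rot": [0,0,0],"fingers": 0},
    {"delta_pos": [0,0,-0.8],"rot": [0,0,0],"fingers": 0},
    {"delta_pos": [0,0,0],"rot": [0,0,0],"fingers": 0},
    {"delta_pos": [0,0,0],"rot": [0,0,0],"fingers": 0},
    {"delta_pos": [0,0,0],"rot": [0,0,0],"fingers": 0}
  ]
}}

```text
clock: 28.15
tcp_pos: [0.6046, -0.1339, 0.2295]
orientation: [-0.001, 0.123, 0.992, 0.0]
wrist_force: [-0.1, 0.3, 0.1]
finger_gap: 0.0856
```

Run:
```python
from h import *
from workcell import env
s=env.get_state(); print(s['clock'],s['tcp_pos'],s['wrist_force'],s['finger_gap'])
p,d=env.read_camera('scene'); cv2.imwrite('pics/s10.png',cv2.resize(p[60:340,150:430],(600,600)))
```

```text
28.15 [ 0.60462282 -0.13387975  0.22954951] [-0.1092179   0.3114657   0.06090546] 0.08557929401409102
```

View pics/s10.png

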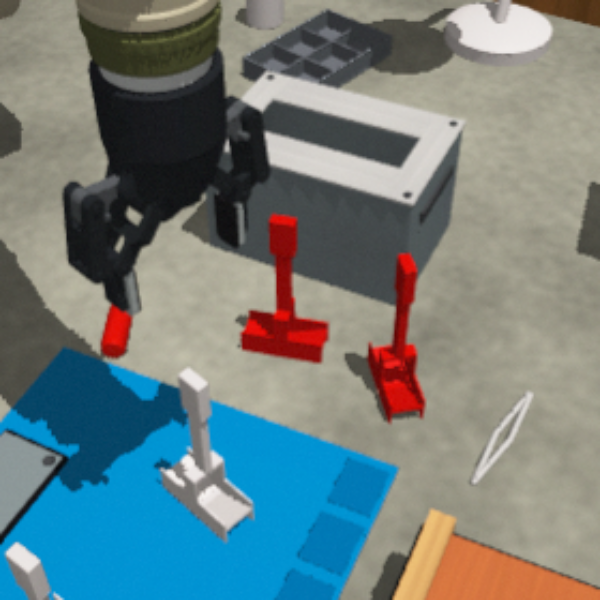

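The boat stands upright and empty on the mat at (205,460). The gripper is open and well clear, and the red look-alikes and the box are undisturbed. I'm handing in.

```bash
python3 -c "
from workcell import env
print(env.hand_in())"
```

```text
the job is handed in; nothing more can be done
None
```

I emptied the narrow boat's cell into the safety box, stood the boat back on its place on the blue mat, let go, and handed the job in at about 28 s of the 61 s. The hand-in gives no verdict.

- **Emptying:** I lowered the boat upright through the slot to 90 mm below the cover's top and tipped it about the slot centre. I stopped at 41° instead of 45°, because joint 3 was nearing the end of its range. I then straightened it inside the box and lifted it out.
- **Disagreement found:** my first grip only caught the top of the handle. The scene camera showed the real fingertips about 36 mm above the reported TCP. I opened, went 37 mm lower and gripped again; a 10° tilt test above the box confirmed the offset lies along the tool and the boat did not slip.
- **Last checks:** the wrist camera showed the tray empty after tipping. The forces I read while the boat was in or above the slot were no more than a free-hanging boat's, so I saw no sign of touching the cover. The last picture shows the boat upright and empty on the mat, with the open gripper clear and the wrist force near 0.
- **Not checked:** I did not see the cell itself on the box floor; that it lies there is inferred from the empty tray.
- **Pictures:** I viewed 12, two over the budget of 10.

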